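Set the square diffuser of the large filter wheel in its window

TASK

Two manual filter wheels stand on the bench. By the grip bar in its middle, turn the larger wheel until its one square insert shows whole in the middle of the fixed window frame, and let go. Leave the smaller wheel as it is.

Things in the scene. Friction and masses are not known exactly. Their poses are not given: they have to be found in the camera images.
- filter_unit: Larger filter wheel unit, fixed: round white housing 168 mm across, 24 high, with a black wheel (144 mm across, top at 32) on its vertical axis. Origin: on that axis at the bench, z up. A fixed aluminium frame on its -x side (robot's side at yaw 0), 52 mm wide, 32 to 81 mm from the axis, top 44 mm above the bench, has the window: 40 (y) by 30 mm (x), centred 53 mm from the axis.
- filter_wheel_grip (a point): On the larger wheel's axis, 76 mm above the bench, where to grip its upright grey grip bar: 12 mm thick, 44 mm long, top at 92 mm, flat sides bare from 47 mm up. Its length lies along the line through the axis and the square insert, the point's x axis. Pinch across the 12 mm, fingertips over 50 mm high so that they turn clear of the frame.
- filter_wheel (a joint): Angle of the larger wheel, rad, counterclockwise from above. Its white inserts lie 53 mm from the axis, 60 degrees apart: five round (11 mm), one square (20 mm). 0: square in mid-window, grip bar along the unit's x; at q the bar is along unit yaw + q. Starts at 0.75 to 1.3: turn clockwise. No stop or detent near 0; friction about 0.05 N m; stays where left.
- small_wheel_mark (a point): Top of the square insert (13 mm) of the smaller wheel, to be left alone: 33 mm above the bench, 36 mm from that wheel's axis. The smaller unit has the same form and is fixed: housing 120 mm across, wheel 96 mm, grip bar 29 mm long and 92 mm high.
Things that resemble listed ones, but are neither listed nor needed, are in the scene too. Leave any brown look-alike of the filter_unit alone.

How it is judged (in metres and radians):
At the end, for the whole second after the job is handed in: The larger wheel is at rest with its square insert in the middle of the window, within 10 degrees (about 9 mm) either way, which is where the whole square still shows (value of joint filter_wheel between -0.175 and 0.175 rad and velocity of joint filter_wheel between -0.05 and 0.05 rad/s); the robot touches nothing.
It fails at once if the smaller wheel is turned (its square insert moves more than 10 mm) (distance of small_wheel_mark from where it was at the start of the episode above 0.01 m).
It also fails if it takes over 29 s, if anything falls off the work surface, if the arm or the gripper's body presses on something with over 40 N, if the wrist force passes 120 N, or if a joint passes its speed limit or range.

ROBOT

A 7-joint arm with a two-finger parallel gripper is mounted at the origin on a cart in front of the work surface, level with it; the furniture and walls round the work are solid. World frame = base frame: x ahead of the robot, y to its left, z up, the work surface at z = 0. Lengths are in m, angles in degrees, forces in N, time in s.
With the tool pointing down it reaches from about 0.425 to 0.875 m from the base axis. Payload 4.7 kg.
Tool frame: the origin (TCP) lies at the very end of the fingers, on their centre line; the grasp point (between the pads) lies 19 mm behind it; z points along the fingers, y is the line along which they close (so a half turn about z gives the same grasp; the last joint's range is limited). The gripper opens to 87 mm and grips with 3 to 60 N. Pads are 19 mm wide; open, the fingers measure 117 mm over their backs; the gripper's body (75 mm by 190 mm) begins 51 mm behind the grasp point.
Start: joints at [-72.588, 18.392, -4.016, 83.108, 1.295, 78.541, -3.26], TCP at [0.186, 0.623, 0.185] pointing down, gripper open.
Joint ranges: [-163.93, 163.93], [-17.29, 119.83], [-79.2, 71.16], [3.27, 140.29], [-89.18, 269.18], [5.43, 117.66], [-154.24, 154.24]. Speed limits (degrees/s): [147.25, 147.25, 180, 180, 180, 180, 180].

INTERFACE

Orientations are given as [roll, pitch, yaw] about the fixed x, y, z axes, in that order (R = Rz(yaw) Ry(pitch) Rx(roll)).
In Python, from cell import get_obs, read_camera, sign_off, silhouettes gives the robot as it stands.
- The arm moves only by the tool play_rows, never from a script. Its argument "steps" is a list that holds one entry, the list of rows, each a list of 7 numbers: the shift along the tool's x, y, z in m, then the turn, a rotation vector about the tool's x, y, z in rad, then the finger opening in m, from 0 to 0.087. A call has 1 to 12 rows; each row shifts and turns the commanded pose from where the row before left it, along the tool's axes as they then stand; what a row does not reach is not made up. A row lasts 1/10 s, in which the tool goes at most 50 mm and 8.59 degrees, less where a joint would pass 70% of its speed; a pose out of reach is approached as far as the arm can. A call is refused whole if a number of a shift passes 0.05 or a number of a turn 0.15, either way. A call with a gripper value outside its range is refused whole. The fingers move at their own pace and stop on an object; "force" is the grip in N (left out, the last holds). Time passes only in rows, so rows that do not move let the fingers close. It gives the time, the measured TCP pose, the force, the opening and the grip force at its end, in the units of the state.
- get_obs(): the state, without advancing time (a new reading comes with each control period).
- read_camera(name): name is "side" or "top"; returns a dict with "frame" (400x640x3 uint8, red, green, blue), "intrinsics" (3x3 intrinsics, pixels), "view" (4x4, takes a point from world to camera coordinates). Camera axes: x right, y up, looking along -z (the intrinsics and any distortion apply to the point x, -y, -z); pixel columns grow to the right and rows downward; lengths in m; the calibration is good to about 2 mm. A picture is of the moment at which its call begins. There is no depth.
- sign_off(): hands the job in; it is judged then, once.
Trained networks look in the newest picture that a camera, given by its name, has taken for a name from the list of things; names that differ only in an ending like _2 or _b are one class to them, and where a whole thing is asked for, a point or a joint stands for the part that bears it (a point fixed in the world has none). Each returns a list of dicts, best first, with "p" (0 to 1); they miss things now and then, are a little off and sometimes report something else, mostly with a low value. They report only what shows in the picture. A call takes as long as a camera call. They do not tell look-alikes from the thing itself.
- silhouettes(camera, name): "pixels" (400x640 bool, what is visible of it) and "extent" ([left, top, right, bottom] in pixels, round what is visible of it).
The state is a dict: "time_s": time; "qpos": joint angles; "joint_velocities": joint speeds; "effort": joint torques, N m; "tool_pos": TCP position; "tool_rot": TCP orientation; "force": force on the tool from outside, world axes, zero at the start; "wrist_torque": the same for the moment, N m; "grip_width": finger opening in m; "grasp_force": force on a finger pad.
Only numpy, scipy, OpenCV 4.12 (cv2) and the standard library are available. Lean on these libraries where they do the work, as an engineer would, in place of code of your own. Each camera call takes 0.05 s, during which the arm holds its last target. There are 200 camera calls.

## Working session

There is one attempt and no reset: what is moved stays moved. The work goes in short steps, Python scripts to look and compute and a tool call to move; the robot and the scene stay as the last step left them, time stands still between calls to the robot, and variables do not carry over. Pictures are saved under pics/ and viewed, at most 10 in all, crops included, and the job is handed in when it is done.

Besides the shell and the picture viewer there is one more tool, called after "Request:" as name([rows], argument=value, ...), one row to a line, values as JSON. play_rows: Moves the arm, as the interface text tells. Its arguments: {"type":"object","properties":{"steps":{"type":"array","items":{"type":"array","items":{"type":"array","items":{"type":"number"}}}},"force":{"type":"number"}},"required":["steps"]}

```bash
mkdir -p pics
cat > h.py <<'E'
import numpy as np,cv2
from cell import get_obs,read_camera,sign_off,silhouettes
def ray(c,u,v):
    K,V=np.array(c["intrinsics"]),np.array(c["view"]);R=V[:3,:3];o=-R.T@V[:3,3]
    d=np.linalg.inv(K)@[u,v,1];return o,R.T@np.array([d[0],-d[1],-d[2]])
def atz(c,u,v,z):
    o,d=ray(c,u,v);return o+d*(z-o[2])/d[2]
def proj(c,P):
    K,V=np.array(c["intrinsics"]),np.array(c["view"]);p=V[:3,:3]@np.array(P)+V[:3,3]
    q=K@[p[0],-p[1],-p[2]];return q[:2]/q[2]
E
python3 - <<'E'
from h import *
for n in("top","side"):
    c=read_camera(n);cv2.imwrite(f"pics/{n}0.png",c["frame"][:,:,::-1])
    print(n,c.keys(),ray(c,320,200))
    for name in("filter_unit","filter_wheel_grip","filter_wheel"):
        for s in silhouettes(n,name):
            e=s["extent"];ys,xs=np.nonzero(s["pixels"]);m=(xs.mean(),ys.mean())
            print(name,round(s["p"],2),e,np.round(m,1),atz(c,*m,.03).round(3))
o=get_obs();print(o["tool_pos"],o["tool_rot"],o["time_s"])
E
```

```text
top dict_keys(['frame', 'intrinsics', 'view']) (array([-0.12266355,  0.06082901,  1.59517728]), array([ 0.35721656, -0.12140853, -0.92611113]))
filter_unit 0.73 [413.2, 159.0, 459.1, 200.1] [435.2 179.8] [ 0.429 -0.563  0.03 ]
filter_wheel_grip 0.79 [293.3, 185.7, 332.1, 225.2] [312.8 204.4] [ 0.473 -0.115  0.03 ]
filter_wheel_grip 0.62 [416.5, 158.7, 455.5, 196.6] [436.4 177.1] [ 0.437 -0.571  0.03 ]
filter_wheel 0.83 [417.0, 161.0, 458.4, 193.6] [435.8 177.1] [ 0.438 -0.569  0.03 ]
filter_wheel 0.81 [296.0, 184.2, 331.7, 225.9] [312.7 204.7] [ 0.472 -0.114  0.03 ]
side dict_keys(['frame', 'intrinsics', 'view']) (array([0.45845912, 0.71864374, 0.74170392]), array([ 0.01921912, -0.78843716, -0.61490877]))
filter_unit 0.8 [296.0, 194.2, 353.5, 245.7] [324.2 222.6] [ 0.467 -0.089  0.03 ]
filter_unit 0.72 [300.7, 193.8, 348.4, 234.5] [323.5 217.4] [ 0.469 -0.112  0.03 ]
filter_unit 0.63 [313.8, 122.4, 355.2, 160.6] [334.5 143.7] [ 0.433 -0.543  0.03 ]
filter_wheel_grip 0.76 [300.0, 197.1, 349.6, 235.1] [322.5 217.3] [ 0.472 -0.112  0.03 ]
filter_wheel_grip 0.64 [315.8, 127.9, 351.9, 152.2] [333.6 139.6] [ 0.436 -0.574  0.03 ]
filter_wheel 0.7 [298.2, 199.5, 345.9, 238.8] [323.1 217.9] [ 0.47 -0.11  0.03]
filter_wheel 0.57 [312.1, 127.8, 353.1, 152.5] [332.6 139.7] [ 0.44  -0.574  0.03 ]
[0.18575825 0.62281408 0.18439437] [-1.79986014e+02  3.54125970e-03  1.63395550e+02] 0.4
```

View pics/top0.png

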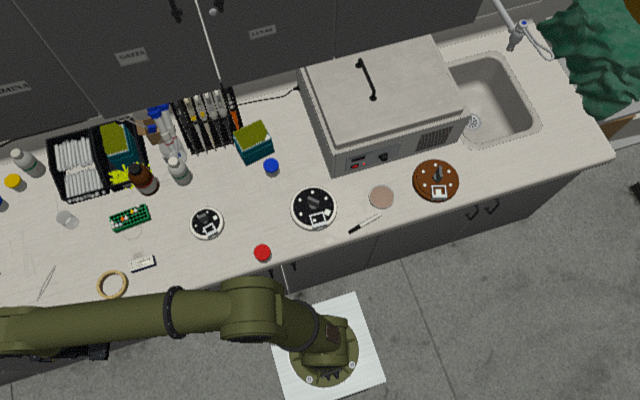

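View pics/side0.png

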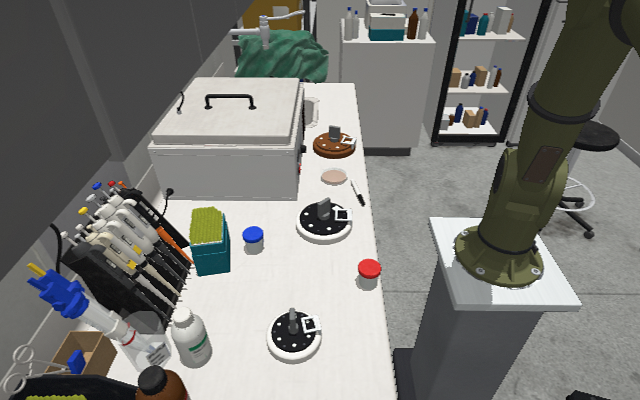

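Candidates: white/black wheels at top (314,208) and (206,223), and a brown one at (436,180). The one at (314,208) is the larger white unit, so it fits. (206,223) is the smaller wheel and (436,180) is the brown look-alike. I'll confirm this in one enlarged crop.

Run:
```python
from h import *
t=cv2.imread("pics/top0.png")[178:238,280:350];s=cv2.imread("pics/side0.png")[188:248,290:360]
cv2.imwrite("pics/crop1.png",np.hstack([cv2.resize(x,(400,343),interpolation=cv2.INTER_CUBIC) for x in(t,s)]))
from scipy.optimize import minimize
# fit axis: match projected rim circle (wheel edge r=72 z=.032, housing r=84 z=.024) to image edges
for n,guess in(("top",(.468,-.1)),("side",(.468,-.1))):
    c=read_camera(n);g=cv2.cvtColor(c["frame"],cv2.COLOR_RGB2GRAY).astype(float)
    a=np.linspace(0,2*np.pi,240,endpoint=False)
    def sc(p,r,z):
        q=np.array([proj(c,[p[0]+r*np.cos(x),p[1]+r*np.sin(x),z]) for x in a],np.float32)
        return cv2.remap(g.astype(np.float32),q[None,:,0],q[None,:,1],cv2.INTER_LINEAR)[0]
    # white ring bright at r=78, dark wheel at r=68
    f=lambda p:-(np.median(sc(p,.078,.024)))+sc(p,.068,.032).mean()-sc(p,.079,.024).mean()
    best=min(((f((x,y)),x,y) for x in np.arange(.43,.51,.004) for y in np.arange(-.14,-.06,.004)))
    r=minimize(f,best[1:],method="Nelder-Mead",options=dict(initial_simplex=[[best[1],best[2]],[best[1]+.004,best[2]],[best[1],best[2]+.004]]))
    print(n,r.x.round(4),r.fun,proj(c,[*r.x,.032]),proj(c,[*r.x,.092]))
```

```text
top [ 0.4671 -0.1143] -326.5189514160156 [313.08330022 205.73443207] [312.94550121 199.25748236]
side [ 0.4691 -0.1148] -391.8396301269531 [323.4291357  216.23145579] [323.44700577 199.95319134]
```

View pics/crop1.png

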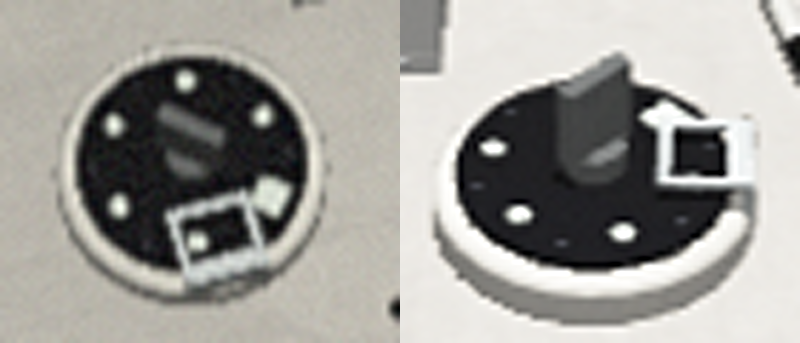

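Crop: the white housing is centred at top (313,206). The frame is at about (318,219), and the square insert at about (328,212), beside the frame. The bar top is at (313,200). Next I'll fit the frame yaw and the wheel angle.

Run:
```python
from h import *
C=np.array([.468,-.1145])
cs={n:read_camera(n) for n in("top","side")}
for n,c in cs.items(): cs[n]=(c,cv2.cvtColor(c["frame"],cv2.COLOR_RGB2GRAY).astype(np.float32))
def samp(n,P):
    c,g=cs[n];q=np.array([proj(c,p) for p in P],np.float32)
    return cv2.remap(g,q[None,:,0],q[None,:,1],cv2.INTER_LINEAR)[0]
def loc(yaw,xy,z,C=C):
    R=np.array([[np.cos(yaw),-np.sin(yaw)],[np.sin(yaw),np.cos(yaw)]]);return np.c_[np.array(xy)@R.T+C,np.full(len(xy),z)]
s=np.linspace(-1,1,15)
fr=[(-.0347,.023*k) for k in s]+[(-.0735,.023*k) for k in s]+[(-.053+.019*k,.023) for k in s]+[(-.053+.019*k,-.023) for k in s]
ou=[(-.0285,.026*k) for k in s]+[(-.053+.019*k,.0295) for k in s]+[(-.053+.019*k,-.0295) for k in s]
win=[(-.053+.011*k,.016*j) for k in s[::3] for j in s[::3]]
Y=np.radians(np.arange(-80,81,1.))
sq=[(-.053+.008*k,.008*j) for k in s[::3] for j in s[::3]]
for n in cs:
    v=[samp(n,loc(y,fr,.044)).mean()-.5*samp(n,loc(y,ou,.044)).mean()-.5*samp(n,loc(y,win,.044)).mean() for y in Y]
    i=np.argsort(v)[-4:][::-1];print(n,"yaw",np.degrees(Y[i]),np.array(v)[i])
    P=np.radians(np.arange(-60,130,1.))
    w=[sum(samp(n,loc(p+np.pi/3*k,[(-.053,0)],.032)).item() for k in range(6)) for p in P]
    i=np.argsort(w)[-5:][::-1];print(" phase mod60",np.degrees(P[i])%60,np.array(w)[i])
    w=[samp(n,loc(p,sq,.032)).mean() for p in P]
    i=np.argsort(w)[-4:][::-1];print(" square",np.degrees(P[i]),np.array(w)[i])
c=cs["top"][0]
def ang(u,v,z):
    p=atz(c,u,v,z)[:2]-C;return p.round(4),np.degrees(np.arctan2(-p[1],-p[0])).round(1)
print("frame",ang(318.2,219.1,.044),"sq",ang(327.8,212.5,.032))
a=atz(c,280+160/5.714,178+110/5.714,.092);b=atz(c,280+222/5.714,178+138/5.714,.092);print("bar",a,b,np.degrees(np.arctan2(*(a-b)[[1,0]])))
```

```text
top yaw [-2. -1. -3.  0.] [129.02414 125.1096  124.06712 113.77758]
 phase mod60 [46. 46. 46. 45. 45.] [1321.30761719 1321.30761719 1321.30761719 1317.76367188 1317.76367188]
 square [45. 44. 43. 46.] [212.4568  212.41669 211.07703 210.56906]
side yaw [-3. -4. -2. -5.] [156.3663  155.08679 150.53491 147.54239]
 phase mod60 [47. 47. 47. 48. 48.] [1309.95898438 1309.95898438 1309.95898438 1303.04785156 1303.04785156]
 square [45. 46. 44. 47.] [242.04199 241.58824 240.44058 239.55223]
frame (array([-0.058 , -0.0002]), np.float64(0.2)) sq (array([-0.0408, -0.041 ]), np.float64(45.1))
bar [ 0.47922926 -0.10054081  0.092     ] [ 0.45085275 -0.13010574  0.092     ] 46.17501502393529
```

Run:
```python
from h import *
c=read_camera("top");s=read_camera("side")
for u,v in((332,177),(473,140)):print("oven foot",atz(c,u,v,0).round(3))
print("oven side-foot",atz(s,299,197,0).round(3), atz(s,158,178,0).round(3))
for p in((.186,.623),(.3,.48),(.42,.33),(.45,.1),(.468,-.1145)):
    print(p,[proj(k,[*p,z]).round() for k in(c,s) for z in(0,.15)])
for n,u,v in(("red",262,262),("bottle",180,183),("brown",150,190),("greenrack",130,228)):print(n,atz(c,u,v,0).round(3))
```

```text
oven foot [ 0.566 -0.218  0.   ]
oven foot [ 0.548 -0.776  0.   ]
oven side-foot [ 0.55  -0.247  0.   ] [ 1.045 -0.348  0.   ]
(0.186, 0.623) [array([119., 354.]), array([ 99., 350.]), array([517., 574.]), array([558., 552.])]
(0.3, 0.48) [array([157., 306.]), array([141., 297.]), array([417., 456.]), array([433., 419.])]
(0.42, 0.33) [array([194., 258.]), array([182., 246.]), array([345., 370.]), array([348., 328.])]
(0.45, 0.1) [array([256., 231.]), array([251., 216.]), array([330., 281.]), array([331., 238.])]
(0.468, -0.1145) [array([313., 209.]), array([313., 192.]), array([324., 225.]), array([324., 183.])]
red [0.336 0.111 0.   ]
bottle [0.713 0.317 0.   ]
brown [0.719 0.426 0.   ]
greenrack [0.596 0.52  0.   ]
```

Request:
play_rows([
  [[-0.031,-0.0214,0,0,0,0,0.06],[-0.031,-0.0214,0,0,0,0,0.06],[-0.031,-0.0214,0,0,0,0,0.06],[-0.031,-0.0214,0,0,0,0,0.06],[-0.031,-0.0214,0,0,0,0,0.06],[-0.031,-0.0214,0,0,0,0,0.06],[-0.031,-0.0214,0,0,0,0,0.06],[-0.031,-0.0214,0,0,0,0,0.06],[-0.031,-0.0214,0,0,0,0,0.06],[-0.031,-0.0214,0,0,0,0,0.06],[0,0,0,0,0,0,0.06]],
], force=25)

```text
time_s: 1.8
tool_pos: [0.4262, 0.3234, 0.185]
tool_rot: [-179.9, 0.2, 162.8]
force: [0.1, -0.0, -0.2]
grip_width: 0.0599
grasp_force: 0.0
```

Request:
play_rows([
  [[-0.0157,-0.0375,0,0,0,0,0.06],[-0.0157,-0.0375,0,0,0,0,0.06],[-0.0157,-0.0375,0,0,0,0,0.06],[-0.0157,-0.0375,0,0,0,0,0.06],[-0.0157,-0.0375,0,0,0,0,0.06],[-0.0157,-0.0375,0,0,0,0,0.06],[-0.0157,-0.0375,0,0,0,0,0.06],[-0.0157,-0.0375,0,0,0,0,0.06],[-0.0157,-0.0375,0,0,0,0,0.06],[-0.0157,-0.0375,0,0,0,0,0.06],[-0.0157,-0.0375,0,0,0,0,0.06]],
])

```text
time_s: 2.9
tool_pos: [0.4696, -0.1163, 0.185]
tool_rot: [179.9, 0.1, 163.4]
force: [0.1, 0.8, -0.5]
grip_width: 0.0599
grasp_force: 0.0
```

Request:
play_rows([
  [[0,0,0,0,0,0.146,0.06],[0,0,0,0,0,0.146,0.06],[0,0,0,0,0,0.146,0.06],[0,0,0,0,0,0.146,0.06],[0,0,0,0,0,0.146,0.06],[0,0,0,0,0,0.146,0.06],[0,0,0,0,0,0.146,0.06],[0,0,0,0,0,0.146,0.06],[0,0,0,0,0,0.146,0.06],[0,0,0,0,0,0.146,0.06],[0,0,0,0,0,0.146,0.06],[0,0,0,0,0,0.146,0.06]],
])

```text
time_s: 4.1
tool_pos: [0.4695, -0.1147, 0.1847]
tool_rot: [180.0, -0.0, 62.7]
force: [0.1, 0.3, -0.6]
grip_width: 0.0603
grasp_force: 0.0
```

Request:
play_rows([
  [[0,0,0,0,0,0.146,0.06],[0,0,0,0,0,0.146,0.06],[0,0,0,0,0,0,0.06],[0,0,0,0,0,0,0.06]],
])

```text
time_s: 4.5
tool_pos: [0.4694, -0.115, 0.1847]
tool_rot: [180.0, -0.0, 46.5]
force: [0.9, -0.1, -0.8]
grip_width: 0.0603
grasp_force: 0.0
```

Run:
```python
from h import *
o=get_obs();print(o["tool_pos"],o["tool_rot"],o["time_s"],o["qpos"],o["force"])
t=np.radians(o["tool_rot"][2]);d=np.array([.468,-.1145])-o["tool_pos"][:2]
print("shift tool x,y",d@[np.cos(t),np.sin(t)],d@[np.sin(t),-np.cos(t)])
ims=[]
for n in("top","side"):
    c=read_camera(n);u,v=proj(c,[.468,-.1145,.1]).astype(int)
    ims.append(cv2.resize(cv2.cvtColor(c["frame"][v-50:v+50,u-50:u+50],cv2.COLOR_RGB2BGR),(400,400),interpolation=cv2.INTER_CUBIC))
cv2.imwrite("pics/above.png",np.hstack(ims))
```

```text
[ 0.46944195 -0.11503259  0.18466005] [ 1.79995182e+02 -2.08012659e-02  4.65099040e+01] 4.5 [-22.96859495  -3.51264207  32.59875321 107.03625428   1.93521936
  75.91620232 -34.37939435] [ 0.9017965  -0.06870823 -0.75844907]
shift tool x,y -0.0006060062300867879 -0.00141266743472488
```

View pics/above.png

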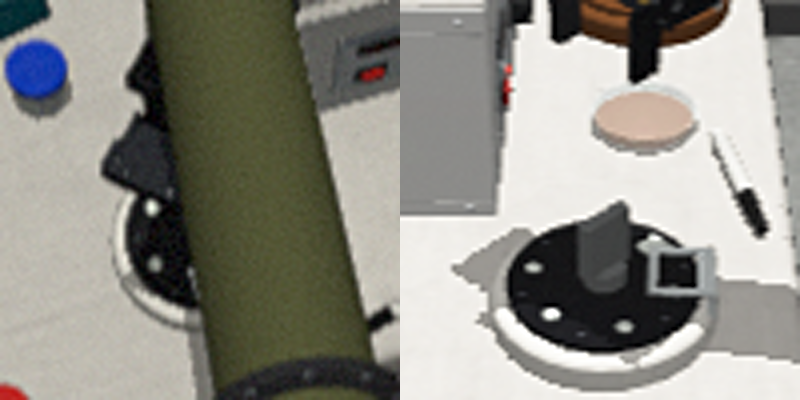

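The gripper stands above the wheel at the right yaw. In the side half of the crop, the bar (around 605,245) and frame (680,275) are unchanged. Descend next, then close.

Request:
play_rows([
  [[-0.0006,-0.0014,0.016,0,0,0,0.06],[0,0,0.016,0,0,0,0.06],[0,0,0.016,0,0,0,0.06],[0,0,0.016,0,0,0,0.06],[0,0,0.016,0,0,0,0.06],[0,0,0.016,0,0,0,0.06],[0,0,0.015,0,0,0,0.06],[0,0,0.015,0,0,0,0.06],[0,0,0,0,0,0,0.06]],
])

```text
time_s: 5.5
tool_pos: [0.4662, -0.1145, 0.0568]
tool_rot: [-179.8, 0.2, 46.4]
force: [-1.1, -0.7, -0.9]
grip_width: 0.0596
grasp_force: 0.0
```

Request:
play_rows([
  [[0,0,0,0,0,0,0],[0,0,0,0,0,0,0],[0,0,0,0,0,0,0],[0,0,0,0,0,0,0],[0,0,0,0,0,0,0],[0,0,0,0,0,0,0],[0,0,0,0,0,0,0],[0,0,0,0,0,0,0]],
], force=25)

```text
time_s: 6.3
tool_pos: [0.4679, -0.1148, 0.0585]
tool_rot: [-180.0, -0.0, 46.3]
force: [-0.0, 0.2, -0.3]
grip_width: 0.0049
grasp_force: 0.0
```

The opening is 4.9 mm with no grip force, so the bar isn't between the pads. Looking.

Run:
```python
from h import *
o=get_obs();print(o["grip_width"],o["grasp_force"],o["tool_pos"],o["force"])
c=read_camera("side");u,v=proj(c,[.468,-.1145,.06]).astype(int)
a=cv2.resize(c["frame"][v-50:v+50,u-60:u+60,::-1],(720,600),interpolation=cv2.INTER_CUBIC)
cv2.imwrite("pics/grip.png",a)
print(u,v,proj(c,o["tool_pos"]))
```

```text
0.004884527180013614 0.0 [ 0.46787985 -0.11484592  0.05854595] [-0.04704602  0.15080429 -0.3165433 ]
323 208 [323.86033939 209.15347714]
```

View pics/grip.png

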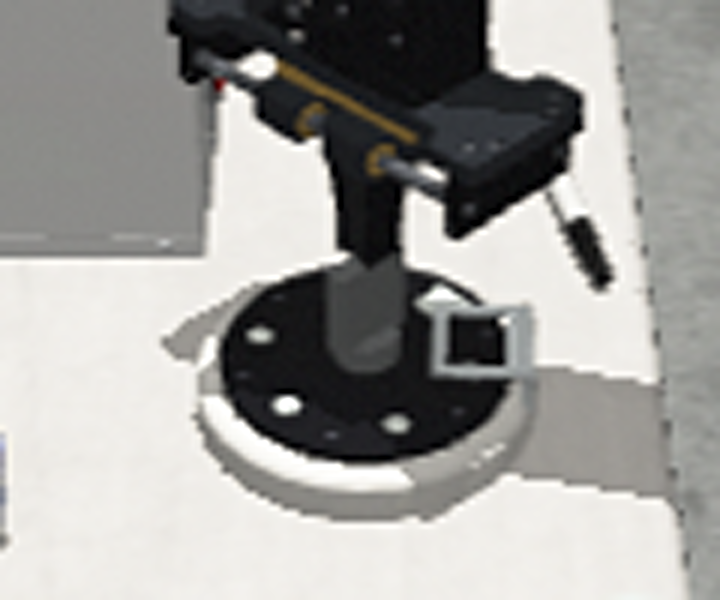

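Request:
play_rows([
  [[0,0,0,0,0,0,0.07],[0,0,0,0,0,0,0.07],[0,0,0,0,0,0,0.07],[0,0,0,0,0,0,0.07],[0,0,0,0,0,0,0.07],[0,0,0,0,0,0,0.07],[0,0,0,0,0,0,0.07]],
])

```text
time_s: 7.05
tool_pos: [0.4679, -0.1148, 0.0585]
tool_rot: [-180.0, -0.0, 46.3]
force: [-0.2, 0.1, 0.4]
grip_width: 0.0511
grasp_force: 0.0
```

Run:
```python
from h import *
o=get_obs();print(o["grip_width"],o["tool_pos"],o["tool_rot"])
c=read_camera("side");u,v=proj(c,[.468,-.1145,.09]).astype(int)
k=9;x0,y0=u-40,v-40
a=cv2.resize(c["frame"][y0:y0+66,x0:x0+80,::-1],(80*k,66*k),interpolation=cv2.INTER_CUBIC)
t=np.radians(o["tool_rot"][2]);ex=np.array([np.cos(t),np.sin(t),0]);ey=np.array([np.sin(t),-np.cos(t),0])
for dz,col in((0,(0,0,255)),(.034,(0,255,0))):
  for sg in(-1,1):
    P=[np.array(o["tool_pos"])+sg*ey*(o["grip_width"]/2)+ex*e+[0,0,dz] for e in(-.0095,.0095)]
    q=[((proj(c,p)-[x0,y0]+.5)*k).astype(int) for p in P];cv2.line(a,tuple(map(int,q[0])),tuple(map(int,q[1])),col,2);print(dz,sg,q)
cv2.imwrite("pics/open.png",a)
```

```text
0.0510512077079717 [ 0.46789438 -0.11484167  0.05853418] [-1.79998214e+02 -3.56537459e-03  4.62859526e+01]
0 -1 [array([451, 469]), array([409, 496])]
0 1 [array([336, 398]), array([294, 424])]
0.034 -1 [array([452, 384]), array([410, 412])]
0.034 1 [array([335, 314]), array([293, 340])]
```

View pics/open.png

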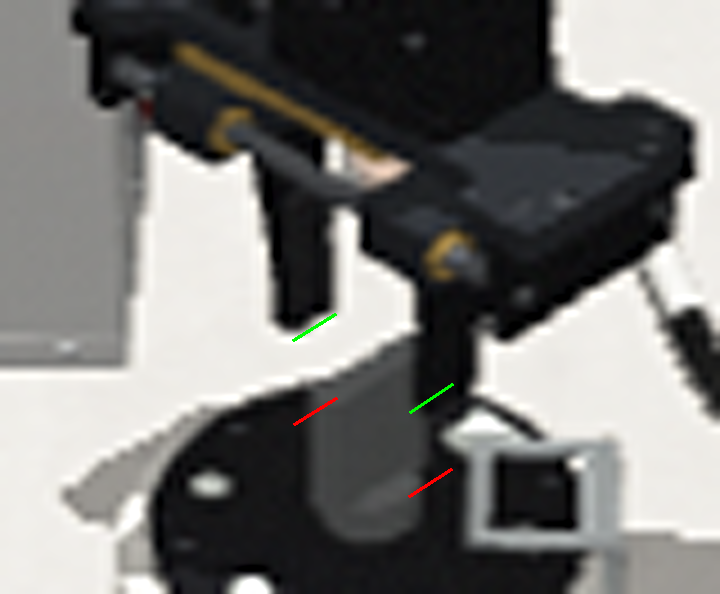

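The picture shows the reported tip height (red) well below the actual tips. The green lines, 34 mm higher, match the fingertips. The pose reading could be off in height or sideways, so I'll check sideways against the robot's base, which should project at the origin.

Run:
```python
from h import *
c=read_camera("top");s=read_camera("side")
print(proj(c,[0,0,0]),proj(s,[0,0,0]))
for z in(0,-.02,.02):
  print(z,"plate corners seen top (270,313),(362,293),(385,378):",[atz(c,*p,z).round(3)[:2] for p in((270,313),(362,293),(385,378),(283,400))])
print("base flange side ~(513,255):",atz(s,513,255,0).round(3),"top ~(323,357):",atz(c,323,357,0).round(3))
```

```text
[323.46717868 349.2369396 ] [496.11408995 254.36611826]
0 plate corners seen top (270,313),(362,293),(385,378): [array([0.162, 0.132]), array([ 0.131, -0.178]), array([-0.141, -0.156]), array([-0.104,  0.165])]
-0.02 plate corners seen top (270,313),(362,293),(385,378): [array([0.166, 0.132]), array([ 0.134, -0.181]), array([-0.141, -0.159]), array([-0.104,  0.166])]
0.02 plate corners seen top (270,313),(362,293),(385,378): [array([0.159, 0.131]), array([ 0.128, -0.175]), array([-0.141, -0.153]), array([-0.104,  0.164])]
base flange side ~(513,255): [-0.045  0.002  0.   ] top ~(323,357): [-0.022  0.009  0.   ]
```

The base sits at y≈0, so a 44 mm sideways error is ruled out and the tips are probably about 34 mm too high. I'll lower 20 mm with the fingers open, which is safe in either case, then close to test.

Request:
play_rows([
  [[0,0,0.007,0,0,0,0.06],[0,0,0.007,0,0,0,0.06],[0,0,0.006,0,0,0,0.06],[0,0,0,0,0,0,0.06],[0,0,0,0,0,0,0.06]],
], force=10)

```text
time_s: 7.7
tool_pos: [0.4676, -0.1149, 0.0382]
tool_rot: [-180.0, 0.0, 46.3]
force: [-0.4, 0.6, 0.1]
grip_width: 0.06
grasp_force: 0.0
```

Request:
play_rows([
  [[0,0,0,0,0,0,0],[0,0,0,0,0,0,0],[0,0,0,0,0,0,0],[0,0,0,0,0,0,0],[0,0,0,0,0,0,0],[0,0,0,0,0,0,0],[0,0,0,0,0,0,0],[0,0,0,0,0,0,0]],
], force=10)

```text
time_s: 8.5
tool_pos: [0.4691, -0.116, 0.0387]
tool_rot: [179.8, -0.0, 46.3]
force: [3.7, -2.5, -4.5]
grip_width: 0.0117
grasp_force: 10.0
```

Grip confirmed: 11.7 mm opening at 10 N. The height reading is about 34 mm low, so the tips are really at about 73 mm. Now firm the grip and turn 49° clockwise.

Request:
play_rows([
  [[0,0.001,0,0,0,0,0],[0,0.001,0,0,0,0,0],[0,0,0,0,0,0.085,0],[0,0,0,0,0,0.085,0],[0,0,0,0,0,0.085,0],[0,0,0,0,0,0.085,0],[0,0,0,0,0,0.085,0]],
], force=25)

```text
time_s: 9.2
tool_pos: [0.4689, -0.1158, 0.0387]
tool_rot: [-179.9, 0.0, 21.8]
force: [-0.5, -0.9, 1.4]
grip_width: 0.0116
grasp_force: 25.0
```

Request:
play_rows([
  [[0,0,0,0,0,0.085,0],[0,0,0,0,0,0.085,0],[0,0,0,0,0,0.085,0],[0,0,0,0,0,0.085,0],[0,0,0,0,0,0.085,0],[0,0,0,0,0,0,0],[0,0,0,0,0,0,0],[0,0,0,0,0,0,0]],
])

```text
time_s: 10.0
tool_pos: [0.4689, -0.1157, 0.0387]
tool_rot: [-179.9, 0.1, -2.3]
force: [-1.8, 1.0, 5.0]
grip_width: 0.0118
grasp_force: 25.0
```

Run:
```python
from h import *
c=read_camera("side");u,v=proj(c,[.468,-.1145,.06]).astype(int)
cv2.imwrite("pics/turned.png",cv2.resize(c["frame"][v-40:v+50,u-50:u+50,::-1],(600,540),interpolation=cv2.INTER_CUBIC))
```

```text
(no output)
```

View pics/turned.png

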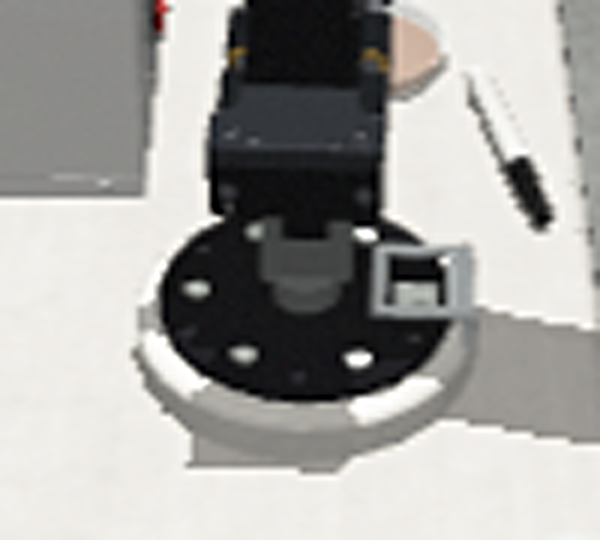

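The square shows inside the window at crop (415,290), slightly low because of parallax. Release, rise and check the angle.

Request:
play_rows([
  [[0,0,0,0,0,0,0.06],[0,0,0,0,0,0,0.06],[0,0,0,0,0,0,0.06],[0,0,0,0,0,0,0.06],[0,0,0,0,0,0,0.06],[0,0,0,0,0,0,0.06]],
])

```text
time_s: 10.65
tool_pos: [0.4693, -0.1163, 0.0385]
tool_rot: [180.0, -0.0, -2.4]
force: [0.0, 0.0, -0.4]
grip_width: 0.0516
grasp_force: 0.0
```

Request:
play_rows([
  [[0,0,-0.01,0,0,0,0.06],[0,0,-0.02,0,0,0,0.06],[0,0,-0.03,0,0,0,0.06],[0,0,-0.03,0,0,0,0.06],[0,0,-0.03,0,0,0,0.06],[0,0,-0.02,0,0,0,0.06],[0,0,0,0,0,0,0.06],[0,0,0,0,0,0,0.06]],
])

```text
time_s: 11.45
tool_pos: [0.4694, -0.1163, 0.1788]
tool_rot: [-180.0, -0.0, -2.4]
force: [0.6, 0.7, -1.0]
grip_width: 0.0597
grasp_force: 0.0
```

Run:
```python
from h import *
C=np.array([.468,-.1145]);c=read_camera("side");g=cv2.cvtColor(c["frame"],cv2.COLOR_RGB2GRAY).astype(np.float32)
def w(p,ks):
    q=np.array([proj(c,[C[0]-.053*np.cos(a),C[1]-.053*np.sin(a),.032]) for a in p+np.pi/3*np.array(ks)],np.float32)
    return cv2.remap(g,q[None,:,0],q[None,:,1],cv2.INTER_LINEAR)[0].sum()
P=np.radians(np.arange(-30,31,1.));s=np.array([w(p,range(1,6)) for p in P]);i=np.argsort(s)[-5:][::-1];print(np.degrees(P[i]),s[i])
u,v=proj(c,[*C,.06]).astype(int);cv2.imwrite("pics/final.png",cv2.resize(c["frame"][v-50:v+50,u-60:u+60,::-1],(720,600),interpolation=cv2.INTER_CUBIC))
o=get_obs();print(o["tool_pos"],o["force"],o["time_s"])
```

```text
[-1. -2. -3.  0. -4.] [959.8135 947.6338 936.0449 935.7051 917.4512]
[ 0.46880611 -0.11616638  0.17796165] [ 0.39415022  0.00552009 -0.99872457] 11.5
```

View pics/final.png

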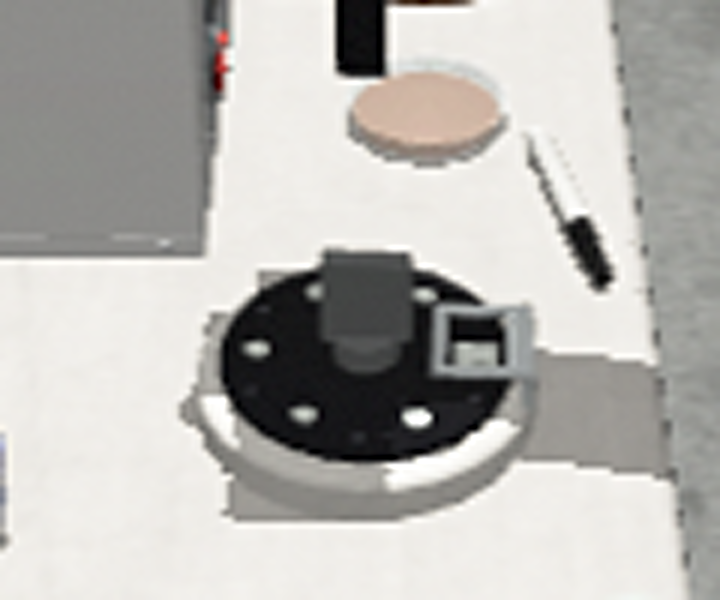

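The fit puts the wheel within about 2° of mid-window (fitted phase −1° against frame yaw −2.5°), and the gripper is clear. The square shows at crop (475,355) in the frame, low by the expected 15 mm parallax.

```bash
python3 -c "
from cell import sign_off;print(sign_off())"
```

```text
the job is handed in; nothing more can be done
None
```

I turned the larger wheel about 49° clockwise, so its square insert sits about 2° or less from mid-window by the camera fit. I let go, left the smaller wheel untouched, and handed the job in at about 11.5 s; no verdict came back.

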